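# Find the unlocked cover of the terminal duct and push it open

## Task

Two of the three identical covers on the terminal duct are locked and one is not: press the covers' ribbed far ends with a fingertip, one after another and without forcing, until you find the one that rocks, so that its near edge comes up. Then push that near edge up and over with the finger until the cover stands upright or leans back past upright, and leave it standing open. Do not grip or lift anything, and leave the loose parts beside the duct where they stand.

Things in the scene. Friction and masses are not known exactly. Their poses are not given: they have to be found in the camera images.
- duct: grey steel terminal duct, fixed, 135 (its x, away from the robot) x 202 (y, to the left) x 66 mm high; origin centre of underside; turned up to 14 degrees. In its top, flush with a 10 mm rim, three identical dark steel seesaw covers 56 mm wide, 111 long (along x), 5 thick, 62 apart; near edge 65 and far edge 46 mm from the pivot. The near edge cannot be got hold of while closed.
- cover_1 (a joint): angle of the left cover: 0 closed, grows as its near edge rises, 1.57 upright, stop at 1.83 (leaning away from the robot). The hinge is stiff (0.05 N m): a cover stays at the angle where it is left
- cover_1_press (a point): left cover: point on its top, amid four small ribs, 30 mm beyond the pivot; moves with it. Any cover may be the free one. Pressed here the free one sinks under 2 to 4 N into its bay (45 mm deep over a low foot) and its near edge rises; a locked one gives about 1 mm per 6 N (rubber-mounted block below)
- cover_1_lip (a point): left cover: middle of its near end face, 65 mm from the pivot; moves with it. Once raised, push it from the robot's side with the side of the finger, moving up and forward together; pushed level while it is below about 45 degrees it may jam
- cover_1_pivot (a point): left cover: middle of its pivot axis (along the duct's y), fixed, 63.5 mm above the bench, 2.5 mm below the closed cover's top
- cover_2 (a joint): angle of the middle cover: 0 closed, grows as its near edge rises, 1.57 upright, stop at 1.83 (leaning away from the robot). The hinge is stiff (0.05 N m): a cover stays at the angle where it is left
- cover_2_press (a point): middle cover: point on its top, amid four small ribs, 30 mm beyond the pivot; moves with it. Any cover may be the free one. Pressed here the free one sinks under 2 to 4 N into its bay (45 mm deep over a low foot) and its near edge rises; a locked one gives about 1 mm per 6 N (rubber-mounted block below)
- cover_2_lip (a point): middle cover: middle of its near end face, 65 mm from the pivot; moves with it. Once raised, push it from the robot's side with the side of the finger, moving up and forward together; pushed level while it is below about 45 degrees it may jam
- cover_2_pivot (a point): middle cover: middle of its pivot axis (along the duct's y), fixed, 63.5 mm above the bench, 2.5 mm below the closed cover's top
- cover_3 (a joint): angle of the right cover: 0 closed, grows as its near edge rises, 1.57 upright, stop at 1.83 (leaning away from the robot). The hinge is stiff (0.05 N m): a cover stays at the angle where it is left
- cover_3_press (a point): right cover: point on its top, amid four small ribs, 30 mm beyond the pivot; moves with it. Any cover may be the free one. Pressed here the free one sinks under 2 to 4 N into its bay (45 mm deep over a low foot) and its near edge rises; a locked one gives about 1 mm per 6 N (rubber-mounted block below)
- cover_3_lip (a point): right cover: middle of its near end face, 65 mm from the pivot; moves with it. Once raised, push it from the robot's side with the side of the finger, moving up and forward together; pushed level while it is below about 45 degrees it may jam
- cover_3_pivot (a point): right cover: middle of its pivot axis (along the duct's y), fixed, 63.5 mm above the bench, 2.5 mm below the closed cover's top
- bush: brass bush, 22 mm across, 33 mm high, standing left of the duct; loose bystander; origin at the centre of its underside
- pinion: steel pinion, 47 mm across, 42 mm high, standing right of the duct; loose bystander; origin at the centre of its underside
- nut: hexagon steel nut, 21 mm across, 10 mm high, lying before the duct; loose bystander; origin at the centre of its underside
- stud: steel bolt with a nut on it, 15 mm across, 42 mm high, standing before the duct; loose bystander; origin at the centre of its underside

How it is judged (in metres and radians):
On the way:
1. the unlocked cover has been pressed at its far end so that its near edge stands up (over 0.3 rad) (value of joint any of cover_1, cover_2, cover_3 above 0.3 rad), for 0.1 s.
At the end, for the whole second after the job is handed in: the unlocked cover stands open at 1.4 rad (80 degrees) or more and at rest, and the bush, pinion, nut and bolt are within 15 mm of where they stood (((value of joint cover_1 above 1.4 rad and velocity of joint cover_1 below 0.05 rad/s) or (value of joint cover_2 above 1.4 rad and velocity of joint cover_2 below 0.05 rad/s) or (value of joint cover_3 above 1.4 rad and velocity of joint cover_3 below 0.05 rad/s)) and distance of each of bush, pinion, nut, stud from where it was at the start of the episode below 0.015 m); the robot touches nothing.
It fails at once if the duct or a cover is pushed or squeezed with more than 36 N (contact force between any of the fingers, the arm and duct above 36 N).
It fails at once if a bystander is lifted or moved by more than 15 mm (distance of any of bush, pinion, nut, stud from where it was at the start of the episode above 0.015 m).
It also fails if it takes over 54 s, if anything falls off the work surface, if the arm or the gripper's body presses on something with over 40 N, if the wrist force passes 120 N, or if a joint passes its speed limit or range.

## Robot

A 6-joint arm with a two-finger parallel gripper is mounted at the origin on a cart in front of the work surface, level with it; the furniture and walls round the work are solid. World frame = base frame: x ahead of the robot, y to its left, z up, the work surface at z = 0. Lengths are in mm, angles in rad, forces in N, time in s.
With the tool pointing down it reaches from about 400 to 925 mm from the base axis. Payload 12.5 kg.
Tool frame: the origin (TCP) lies at the very end of the fingers, on their centre line; the grasp point (between the pads) lies 19 mm behind it; z points along the fingers, y is the line along which they close (so a half turn about z gives the same grasp; the last joint's range is limited). The gripper opens to 95 mm and grips with 3 to 60 N. Pads are 20 mm wide; open, the fingers measure 119 mm over their backs; the gripper's body (75 mm by 180 mm) begins 59 mm behind the grasp point.
Start: joints at [1.112, 0.491, 1.559, -0, 1.092, -0.106], TCP at [215.938, 586.53, 214.661] pointing down, gripper open.
Joint ranges: [-3.1, 3.1], [-0.84, 2.19], [0.05, 2.79], [-1.13, 4.28], [0.06, 2.93], [-2.69, 2.69]. Speed limits (rad/s): [2.22, 2.22, 2.79, 3.14, 3.14, 3.14].

## Interface

Orientations are given as [roll, pitch, yaw] about the fixed x, y, z axes, in that order (R = Rz(yaw) Ry(pitch) Rx(roll)).
In Python, from cell import state, read_camera, camera_info, job_done gives the robot as it stands.
- The arm moves only by the tool pendant, called after "Request:" by a JSON object that holds its "name" and its "arguments", one argument or row to a line. Schema: {"type":"object","properties":{"motion":{"type":"array","items":{"type":"array","items":{"type":"number"},"minItems":5,"maxItems":5},"minItems":1,"maxItems":5},"only":{"type":"string"},"quiet":{"type":"boolean"},"lines":{"type":"string"}},"required":["motion"],"additionalProperties":false}. motion is a list of rows, 1 to 5 of them, each of 5 numbers: dx, dy, dz in mm, then a turn about the tool's z in rad, then the opening from 0.0 (shut) to 1.0 (fully open); each row is the pose to reach, as a shift and turn from the pose commanded when the call began, along the tool's axes at that moment; what a row does not reach only later rows make up. A row lasts 1/12 s, in which the tool goes at most 41.7 mm and 0.125 rad, less where a joint would pass 70% of its speed; a pose out of reach is approached as far as the arm can. The fingers move at their own pace and stop on an object; the grip force is fixed at half the most. Time passes only in rows, so rows that do not move let the fingers close. The tool returns the time, the measured TCP pose, the force, the opening and the grip force at its end. only (a regular expression) keeps the lines of the reply that match it, lines (a string "A,B") keeps lines A to B, and quiet returns only ok. Input that does not fit is refused with a message, and nothing moves.
- state(): the state, without advancing time (a new reading comes with each control period).
- read_camera(name): name is "scene" or "top"; returns (picture, depth): 420x560x3 uint8, red, green, blue; 420x560 float32, mm along the optical axis (not along the pixel's ray), 0 where there is no reading.
- camera_info(name): a dict with "vertical_fov" (degrees; the focal length in pixels is half the picture's height over the tangent of half this angle, whatever the lens; pixels are square), "cx", "cy" (the principal point, pixels), "dist_coeffs" ([k1, k2, p1, p2, k3] as OpenCV has them; the pictures are not rectified), "origin" and "attitude" of the camera in the world. Camera axes: x right, y down, z forward; pixel columns grow to the right and rows downward; lengths in mm; the calibration is good to about 2 mm. A picture is of the moment at which its call begins. camera_info takes no time and is no camera call.
- job_done(): hands the job in; it is judged then, once.
The state is a dict: "t": time; "joints": joint angles; "qvel": joint speeds; "tau": joint torques, N m; "eef_pos": TCP position; "tcp_rot": TCP orientation; "ft_force": force on the tool from outside, world axes, zero at the start; "moment": the same for the moment, N m; "opening": opening from 0.0 (shut) to 1.0 (fully open); "grip_force": force on a finger pad.
Only numpy, scipy, OpenCV 4.12 (cv2) and the standard library are available. Lean on these libraries where they do the work, as an engineer would, in place of code of your own. Each camera call takes 0.05 s, during which the arm holds its last target. There are 200 camera calls.

## Working session

There is one attempt and no reset: what is moved stays moved. The work goes in short steps, Python scripts to look and compute and a tool call to move; the robot and the scene stay as the last step left them, time stands still between calls to the robot, and variables do not carry over. Pictures are saved under pics/ and viewed, at most 10 in all, crops included, and the job is handed in when it is done.

```bash
mkdir -p pics
```

Create h.py:
```python
import numpy as np, cv2
from scipy.spatial.transform import Rotation as Ro
from cell import state, read_camera, camera_info
def cam(name):
    p,d=read_camera(name); i=camera_info(name); h,w=d.shape
    f=h/2/np.tan(np.radians(i['vertical_fov'])/2)
    K=np.array([[f,0,i['cx']],[0,f,i['cy']],[0,0,1.]])
    g=np.stack(np.meshgrid(np.arange(w),np.arange(h)),-1).reshape(-1,1,2).astype(float)
    u=cv2.undistortPoints(g,K,np.array(i['dist_coeffs'],float)).reshape(h,w,2)
    c=np.dstack([u,np.ones((h,w))])*d[...,None]
    a=np.array(i['attitude'],float)
    R=a if a.shape==(3,3) else Ro.from_euler('xyz',a).as_matrix()
    P=c@R.T+np.array(i['origin'],float); P[d==0]=np.nan
    return p,d,P
```

Run:
```python
from h import *
for n in('top','scene'):
    p,d,P=cam(n); i=camera_info(n); print(n,i)
    cv2.imwrite(f'pics/{n}0.png',cv2.cvtColor(p,cv2.COLOR_RGB2BGR)); np.save(f'{n}0.npy',P)
    z=P[...,2]; m=(z>58)&(z<75)&(P[...,0]>350); q=P[m][:,:2].astype(np.float32)
    print(m.sum(), cv2.minAreaRect(q) if len(q) else 0, np.nanmedian(z))
print(state())
```

```text
top {'vertical_fov': 42.793171308408176, 'cx': 283.08466235117976, 'cy': 205.50275443559224, 'dist_coeffs': array([-0.07356697,  0.        ,  0.        ,  0.        ,  0.        ]), 'origin': array([ 425.85850612,  185.44297756, 1034.79716179]), 'attitude': array([-3.04191591,  0.0344798 , -1.57403648])}
9270 ((677.61669921875, 62.81365966796875), (690.8771362304688, 481.3475341796875), 88.49079132080078) -695.2584596093352
scene {'vertical_fov': 50.01707534187267, 'cx': 274.76875804757594, 'cy': 208.6724302501197, 'dist_coeffs': array([-0.13246565,  0.        ,  0.        ,  0.        ,  0.        ]), 'origin': array([ 181.49023381, -481.37776589,  427.01074961]), 'attitude': array([-1.98484719, -0.0190153 , -0.45330295])}
6674 ((2164.094482421875, 1478.998291015625), (3599.254150390625, 3408.17431640625), 88.89793395996094) 1.4227418175004232
{'t': 0.1, 'joints': array([ 1.11240106e+00,  4.91470959e-01,  1.55938859e+00, -7.20761657e-06,
        1.09173772e+00, -1.05592376e-01]), 'qvel': array([ 8.65487087e-04, -7.01289672e-05, -2.61543098e-03, -4.52990983e-04,
       -1.68234221e-03, -7.52151515e-04]), 'tau': array([ 3.15837839e-03, -6.13620257e+01, -2.58605486e+01,  6.93818252e-02,
        4.70030971e-02, -5.21143909e-05]), 'eef_pos': array([215.83129569, 586.3103059 , 214.13776289]), 'tcp_rot': array([-3.14059296e+00, -9.95257534e-05,  2.78879304e+00]), 'ft_force': array([0.14512555, 0.02599395, 0.44368341]), 'moment': array([-0.01996211,  0.07828705, -0.0168736 ]), 'grip_force': 0.0, 'opening': 0.9991843598801176}
```

View pics/top0.png

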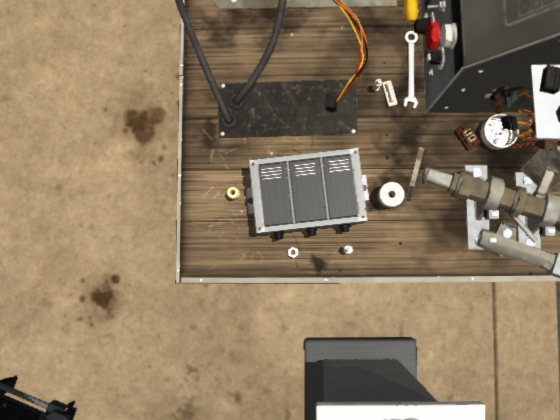

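View pics/scene0.png

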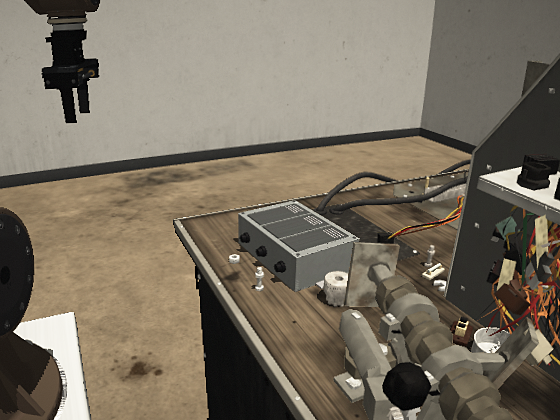

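The top view shows the duct with corners near (250,161), (357,150), (367,222) and (258,233), and the ribs towards the top (far side). The nut is at (293,253), bolt (347,250), bush (233,193) and pinion (391,194). The scene view agrees, with knobs on the duct's near face. Next I fit the duct.

Run:
```python
from h import *
for n,(u0,u1,v0,v1) in (('top',(240,375,140,240)),('scene',(230,365,190,295))):
    P=np.load(n+'0.npy')[v0:v1,u0:u1]; z=P[...,2]
    print(n,'table z',np.nanmedian(z[z<25]),'top z',np.nanmedian(z[(z>50)&(z<80)]))
    m=((z>59)&(z<75)).astype(np.uint8); k,l,s,c=cv2.connectedComponentsWithStats(m)
    b=1+s[1:,4].argmax(); q=P[l==b]; print(len(q),cv2.minAreaRect(q[:,:2].astype(np.float32)), np.percentile(q[:,2],[5,50,95]), q.mean(0))
P=np.load('top0.npy')
for n,(u,v) in dict(fl=(250,161),fr=(357,150),nr=(367,222),nl=(258,233),r1=(271,171),r2=(305,168),r3=(337,164),bush=(233,193),pin=(391,194),nut=(293,253),stud=(347,250)).items(): print(n,P[v,u].round(1))
```

```text
top table z 1.3988437470015924 top z 67.14564199456561
7789 ((551.2883911132812, 174.51907348632812), (135.53359985351562, 200.81790161132812), 6.129514217376709) [64.18560682 67.17482143 70.12628806] [550.90136999 174.49198113  67.14541584]
scene table z 0.6264234653488643 top z 66.17729423471206
3923 ((549.8674926757812, 172.7515869140625), (137.61929321289062, 205.33065795898438), 6.1014723777771) [62.41111497 66.32581484 67.49181491] [544.92278843 157.52614776  65.98583666]
fl [605.3 279.   67.1]
fr [623.8  82.9  67.9]
nr [4.965e+02 5.900e+01 1.000e-01]
nl [473.6 264.9  57.2]
r1 [586.3 240.4  67.9]
r2 [591.3 178.2  67.3]
r3 [598.2 119.8  67.7]
bush [554.3 318.2   3.2]
pin [549.8  12.5   6.1]
nut [437.5 202.   -0.9]
stud [442.1 101.9  43.3]
```

Create g.py:
```python
import sys
from h import *
# duct coords target (x,y,z) -> tool shift; z world
C=np.array([550.6,173.6,0]); Y=0.1066; D=Ro.from_euler('z',Y).as_matrix()
s=state(); R=Ro.from_euler('xyz',s['tcp_rot']).as_matrix()
p=s['eef_pos']; print('t',s['t'],'duct xyz',(D.T@(p-C)).round(1),'turn',round(-(((Y+np.pi-s['tcp_rot'][2])+np.pi)%(2*np.pi)-np.pi),3),'q6',s['joints'][5].round(2),'F duct',(D.T@s['ft_force']).round(2))
if len(sys.argv)>3: print('shift',(R.T@(C+D@np.array(list(map(float,sys.argv[1:4])))-p)).round(1))
```

```text
(no output)
```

Request:
{"name": "pendant", "arguments": {
  "motion": [
    [-37, -16, 0, -0.12, 0],
    [-74, -32, 0, -0.24, 0],
    [-110, -48, 0, -0.36, 0],
    [-147, -64, 0, -0.46, 0],
    [-184, -79, 0, -0.46, 0]
  ]
}}

```text
t: 0.52
eef_pos: [362.2, 447.2, 214.4]
tcp_rot: [-3.141, -0.0, -3.027]
ft_force: [0.4, 0.7, 1.4]
opening: 0.709
grip_force: 0.0
```

```bash
python3 g.py 39.5 62 110
```

```text
t 0.5167 duct xyz [-158.3  292.1  214.4] turn 0.008 q6 -0.91 F duct [0.5  0.66 1.37]
shift [-196.  -231.6  104.5]
```

Request:
{"name": "pendant", "arguments": {
  "motion": [
    [-26, -31, 0, 0, 0],
    [-52, -62, 0, 0, 0],
    [-78, -93, 0, 0, 0],
    [-104, -124, 0, 0, 0],
    [-130, -155, 0, 0, 0]
  ]
}}

```text
t: 0.93
eef_pos: [508.2, 306.9, 214.5]
tcp_rot: [-3.142, -0.0, -3.034]
ft_force: [0.8, 1.1, 0.8]
opening: 0.356
grip_force: 0.0
```

```bash
python3 g.py 39.5 62 110
```

```text
t 0.9333 duct xyz [-28.  137.1 214.5] turn 0.001 q6 -1.25 F duct [0.93 1.05 0.81]
shift [-67.5 -75.1 104.5]
```

Request:
{"name": "pendant", "arguments": {
  "motion": [
    [-22, -26, 30, 0.008, 0],
    [-44, -52, 60, 0.008, 0],
    [-66, -76, 90, 0.008, 0],
    [-66, -76, 104, 0.008, 0],
    [-66, -76, 104, 0.008, 0]
  ]
}}

```text
t: 1.35
eef_pos: [580.4, 237.7, 106.0]
tcp_rot: [-3.14, -0.007, -3.045]
ft_force: [-0.7, -0.0, -0.4]
opening: 0.028
grip_force: 0.0
```

```bash
python3 g.py 39.5 62 80
```

```text
t 1.35 duct xyz [ 36.5  60.6 106. ] turn -0.01 q6 -1.38 F duct [-0.69  0.06 -0.45]
shift [-3.2  1.5 26. ]
```

Request:
{"name": "pendant", "arguments": {
  "motion": [
    [-2, 1, 15, -0.01, 0],
    [-2, 1, 28, -0.01, 0],
    [-2, 1, 34, -0.01, 0],
    [-2, 1, 34, -0.01, 0],
    [-2, 1, 34, -0.01, 0]
  ]
}}

```text
t: 1.77
eef_pos: [582.6, 242.0, 77.6]
tcp_rot: [3.141, 0.0, -3.032]
ft_force: [-0.4, 0.0, -0.6]
opening: 0.004
grip_force: 0.0
```

```bash
python3 g.py 39.5 62 64
```

```text
t 1.7667 duct xyz [39.1 64.6 77.6] turn 0.003 q6 -1.39 F duct [-0.38  0.07 -0.61]
shift [-0.4 -2.6 13.6]
```

Request:
{"name": "pendant", "arguments": {
  "motion": [
    [0, -2, 5, 0, 0],
    [0, -2, 8, 0, 0],
    [0, -2, 9, 0, 0],
    [0, -2, 10, 0, 0],
    [0, -2, 10, 0, 0]
  ]
}}

```text
t: 2.18
eef_pos: [583.0, 239.3, 66.6]
tcp_rot: [3.142, 0.0, -3.032]
ft_force: [-0.2, 0.5, 0.3]
opening: 0.005
grip_force: 0.0
```

```bash
python3 g.py
```

```text
t 2.1833 duct xyz [39.2 61.9 66.6] turn 0.003 q6 -1.4 F duct [-0.16  0.51  0.31]
```

Request:
{"name": "pendant", "arguments": {
  "motion": [
    [0, 0, 1, 0, 0],
    [0, 0, 1, 0, 0],
    [0, 0, 2, 0, 0],
    [0, 0, 2, 0, 0]
  ]
}}

```text
t: 2.52
eef_pos: [583.3, 239.4, 65.6]
tcp_rot: [3.141, 0.001, -3.032]
ft_force: [-2.1, -1.1, 10.1]
opening: 0.003
grip_force: 5.0
```

```bash
python3 g.py
```

```text
t 2.5167 duct xyz [39.5 61.9 65.6] turn 0.003 q6 -1.4 F duct [-2.16 -0.92 10.11]
```

10 N with hardly any sinking means cover_1 is locked. I move on to the middle cover.

Request:
{"name": "pendant", "arguments": {
  "motion": [
    [0, 0, -14, 0, 0],
    [0, -25, -14, 0, 0],
    [0, -50, -14, 0, 0],
    [0, -62, -12, 0, 0],
    [0, -62, -8, 0, 0]
  ]
}}

```text
t: 2.93
eef_pos: [590.3, 175.7, 72.8]
tcp_rot: [-3.142, 0.001, -3.035]
ft_force: [0.6, -0.3, -0.3]
opening: 0.005
grip_force: 0.0
```

Request:
{"name": "pendant", "arguments": {
  "motion": [
    [0, 0, 4, 0, 0],
    [0, 0, 6, 0, 0],
    [0, 0, 7, 0, 0],
    [0, 0, 7, 0, 0]
  ]
}}

```text
t: 3.27
eef_pos: [589.6, 178.4, 65.3]
tcp_rot: [3.142, -0.0, -3.032]
ft_force: [-0.2, 0.5, 0.7]
opening: 0.004
grip_force: 0.0
```

```bash
python3 g.py
```

```text
t 3.2667 duct xyz [39.3  0.6 65.3] turn 0.003 q6 -1.49 F duct [-0.1   0.54  0.72]
```

Request:
{"name": "pendant", "arguments": {
  "motion": [
    [0, 0, 1, 0, 0],
    [0, 0, 1, 0, 0],
    [0, 0, 2, 0, 0],
    [0, 0, 2, 0, 0]
  ]
}}

```text
t: 3.6
eef_pos: [589.8, 178.1, 63.7]
tcp_rot: [3.141, 0.0, -3.032]
ft_force: [-0.2, 1.3, 2.0]
opening: 0.005
grip_force: 1.2
```

```bash
python3 g.py
```

```text
t 3.6 duct xyz [39.4  0.3 63.7] turn 0.003 q6 -1.49 F duct [-0.07  1.33  2.  ]
```

Request:
{"name": "pendant", "arguments": {
  "motion": [
    [0, 0, 1, 0, 0],
    [0, 0, 2, 0, 0],
    [0, 0, 3, 0, 0],
    [0, 0, 3, 0, 0]
  ]
}}

```text
t: 3.93
eef_pos: [589.8, 177.7, 60.5]
tcp_rot: [3.141, 0.0, -3.032]
ft_force: [0.2, 2.1, 3.1]
opening: 0.004
grip_force: 1.2
```

```bash
python3 g.py
```

```text
t 3.9333 duct xyz [39.4 -0.1 60.5] turn 0.003 q6 -1.49 F duct [0.41 2.06 3.13]
```

Request:
{"name": "pendant", "arguments": {
  "motion": [
    [0, 0, 2, 0, 0],
    [0, 0, 4, 0, 0],
    [0, 0, 6, 0, 0],
    [0, 0, 8, 0, 0],
    [0, 0, 8, 0, 0]
  ]
}}

```text
t: 4.35
eef_pos: [589.8, 177.5, 52.1]
tcp_rot: [-3.141, -0.0, -3.032]
ft_force: [1.2, -0.5, 2.1]
opening: 0.003
grip_force: 0.7
```

```bash
python3 g.py
```

```text
t 4.35 duct xyz [39.4 -0.3 52.1] turn 0.003 q6 -1.49 F duct [ 1.11 -0.64  2.08]
```

Request:
{"name": "pendant", "arguments": {
  "motion": [
    [0, 0, 2, 0, 0],
    [0, 0, 4, 0, 0],
    [0, 0, 6, 0, 0],
    [0, 0, 7, 0, 0],
    [0, 0, 7, 0, 0]
  ]
}}

```text
t: 4.77
eef_pos: [589.7, 177.7, 45.3]
tcp_rot: [3.142, -0.0, -3.032]
ft_force: [0.6, -0.6, 0.3]
opening: 0.001
grip_force: 0.6
```

```bash
python3 g.py
```

Run:
```python
from h import *
p,d,P=cam('scene'); np.save('scene1.npy',P)
cv2.imwrite('pics/s1.png',cv2.resize(cv2.cvtColor(p[130:310,200:440],cv2.COLOR_RGB2BGR),None,fx=3,fy=3))
```

```text
t 4.7667 duct xyz [39.3 -0.1 45.3] turn 0.003 q6 -1.49 F duct [ 0.49 -0.61  0.29]
```

View pics/s1.png

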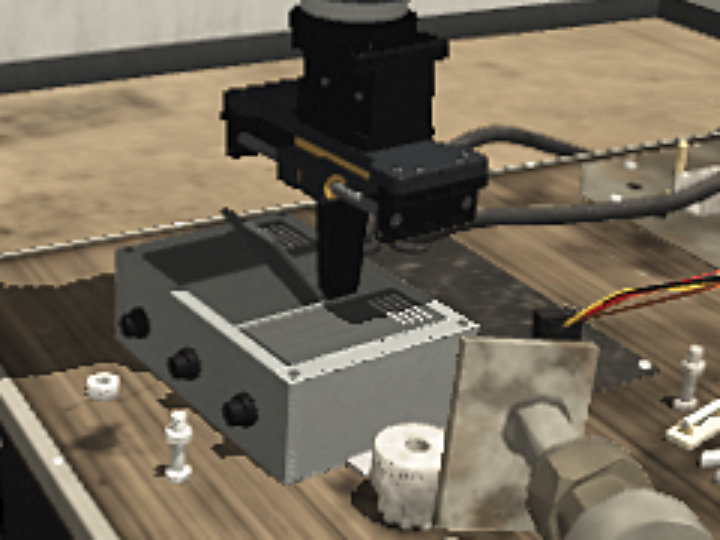

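The middle cover's near edge stands up at roughly 45° (dark edge from (230,210) to (310,300) in the crop). Now I go up, over to the robot's side, and down.

Request:
{"name": "pendant", "arguments": {
  "motion": [
    [0, 0, -35, 0, 0],
    [0, 0, -70, 0, 0],
    [0, 0, -105, 0, 0],
    [20, 0, -110, 0, 0],
    [45, 0, -110, 0, 0]
  ]
}}

```text
t: 5.23
eef_pos: [546.2, 172.9, 157.9]
tcp_rot: [3.141, 0.005, -3.033]
ft_force: [-0.5, -0.1, -0.3]
opening: 0.008
grip_force: 0.0
```

Request:
{"name": "pendant", "arguments": {
  "motion": [
    [35, 0, 0, 0, 0],
    [70, 0, 0, 0, 0],
    [75, 0, 15, 0, 0],
    [75, 0, 35, 0, 0],
    [75, 0, 35, 0, 0]
  ]
}}

```text
t: 5.65
eef_pos: [468.7, 164.3, 118.6]
tcp_rot: [-3.141, -0.004, -3.032]
ft_force: [-0.6, -0.4, -0.1]
opening: 0.003
grip_force: 0.0
```

```bash
python3 g.py -70 0 98
```

Run:
```python
from h import *
p,d,P=cam('scene'); C=np.array([550.6,173.6,0]); D=Ro.from_euler('z',.1066).as_matrix()
Q=((P-C)@D); m=(abs(Q[...,1])<27)&(Q[...,2]>70)&(Q[...,2]<140)&(Q[...,0]>-57)&(Q[...,0]<15)
q=Q[m]; 
if len(q): print(len(q),q[q[:,2].argmax()].round(1),np.percentile(q,[2,50,98],axis=0).round(1)); print(np.degrees(np.arctan(np.polyfit(q[:,0],q[:,2],1)[0])))
cv2.imwrite('pics/s2.png',cv2.resize(cv2.cvtColor(p[100:310,200:440],cv2.COLOR_RGB2BGR),None,fx=2.5,fy=2.5))
```

```text
t 5.65 duct xyz [-82.4  -0.5 118.6] turn 0.003 q6 -1.48 F duct [-0.67 -0.37 -0.09]
shift [-12.5   0.5  20.6]
196 [-31.6  15.7 115.9] [[-3.400e+01 -2.690e+01  7.100e+01]
 [-2.250e+01 -5.200e+00  9.820e+01]
 [ 1.000e-01  2.470e+01  1.151e+02]]
-52.05045194957738
```

View pics/s2.png

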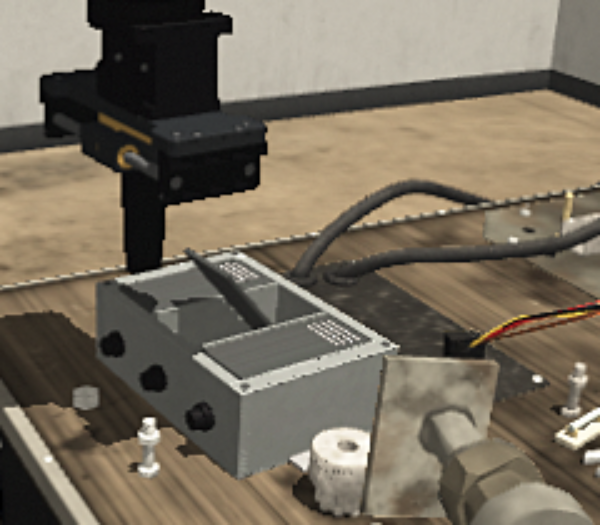

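The middle cover stays at about 50°, with its lip near duct x=-33, z=114 and the finger on the robot's side. I lower to z≈92 and push.

Request:
{"name": "pendant", "arguments": {
  "motion": [
    [0, 0, 13, 0, 0],
    [0, 0, 26, 0, 0],
    [-14, 0, 26, 0, 0],
    [-28, 0, 26, 0, 0],
    [-32, 0, 26, 0, 0]
  ]
}}

```text
t: 6.12
eef_pos: [504.5, 168.3, 95.3]
tcp_rot: [3.141, 0.002, -3.033]
ft_force: [-0.7, 0.2, 0.7]
opening: 0.004
grip_force: 0.0
```

```bash
python3 g.py
```

```text
t 6.1167 duct xyz [-46.4  -0.4  95.3] turn 0.002 q6 -1.48 F duct [-0.67  0.25  0.69]
```

Request:
{"name": "pendant", "arguments": {
  "motion": [
    [-4, 0, -1, 0, 0],
    [-8, 0, -3, 0, 0],
    [-12, 0, -5, 0, 0],
    [-16, 0, -7, 0, 0],
    [-20, 0, -9, 0, 0]
  ]
}}

```text
t: 6.53
eef_pos: [522.4, 170.4, 104.2]
tcp_rot: [3.141, 0.0, -3.032]
ft_force: [-1.1, 0.1, 2.0]
opening: 0.005
grip_force: 0.7
```

```bash
python3 g.py
```

```text
t 6.5333 duct xyz [-28.4  -0.2 104.2] turn 0.003 q6 -1.49 F duct [-1.04  0.2   2.01]
```

Request:
{"name": "pendant", "arguments": {
  "motion": [
    [-4, 0, -1, 0, 0],
    [-8, 0, -2, 0, 0],
    [-12, 0, -3, 0, 0],
    [-16, 0, -4, 0, 0],
    [-20, 0, -4, 0, 0]
  ]
}}

```text
t: 6.95
eef_pos: [542.6, 172.5, 107.7]
tcp_rot: [3.141, 0.0, -3.032]
ft_force: [-0.5, 0.0, 0.2]
opening: 0.007
grip_force: 0.4
```

```bash
python3 g.py
```

```text
t 6.95 duct xyz [ -8.1  -0.2 107.7] turn 0.003 q6 -1.49 F duct [-0.49  0.07  0.22]
```

Request:
{"name": "pendant", "arguments": {
  "motion": [
    [-4, 0, 0, 0, 0],
    [-8, 0, 0, 0, 0],
    [-12, 0, 0, 0, 0],
    [-15, 0, 0, 0, 0],
    [-15, 0, 0, 0, 0]
  ]
}}

```text
t: 7.37
eef_pos: [557.5, 174.1, 107.4]
tcp_rot: [3.142, 0.0, -3.032]
ft_force: [0.1, 0.1, -0.3]
opening: 0.006
grip_force: 0.0
```

```bash
python3 g.py
```

```text
t 7.3667 duct xyz [  6.9  -0.2 107.4] turn 0.003 q6 -1.49 F duct [ 0.16  0.1  -0.31]
```

Withdraw towards the robot, then look.

Request:
{"name": "pendant", "arguments": {
  "motion": [
    [25, 0, 0, 0, 0],
    [60, 0, 0, 0, 0],
    [95, 0, -20, 0, 0],
    [110, 0, -60, 0, 0],
    [110, 0, -80, 0, 0]
  ]
}}

```text
t: 7.78
eef_pos: [445.0, 161.9, 190.0]
tcp_rot: [3.142, -0.0, -3.032]
ft_force: [2.3, -0.1, 0.9]
opening: 0.01
grip_force: 0.0
```

Request:
{"name": "pendant", "arguments": {
  "motion": [
    [0, 0, 0, 0, 0],
    [0, 0, 0, 0, 0]
  ]
}}

```text
t: 7.95
eef_pos: [448.1, 162.3, 188.7]
tcp_rot: [3.141, 0.003, -3.032]
ft_force: [-0.3, 0.1, -0.5]
opening: 0.0
grip_force: 0.0
```

Run:
```python
from h import *
p,d,P=cam('scene'); C=np.array([550.6,173.6,0]); D=Ro.from_euler('z',.1066).as_matrix()
Q=((P-C)@D); m=(abs(Q[...,1])<27)&(Q[...,2]>72)&(Q[...,2]<140)&(Q[...,0]>-40)&(Q[...,0]<45)
q=Q[m]; print(len(q),q[q[:,2].argmax()].round(1)); b=np.polyfit(q[:,2],q[:,0],1)[0]; print('angle',np.pi/2+np.arctan(b))
cv2.imwrite('pics/s3.png',cv2.resize(cv2.cvtColor(p[60:310,200:440],cv2.COLOR_RGB2BGR),None,fx=2.4,fy=2.4))
```

```text
597 [ 22.8  18.8 127.7]
angle 1.8351956775630418
```

View pics/s3.png

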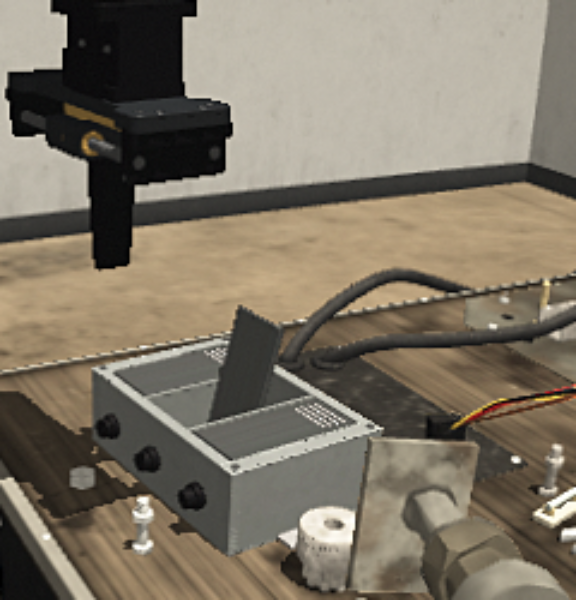

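The middle cover leans back past upright at about 1.8 rad (its top at (255,315)). The finger is clear and the bystanders in view haven't been touched.

```bash
python3 -c "
from cell import job_done; print(job_done())"
```

```text
the job is handed in; nothing more can be done
None
```

The middle cover (cover_2) was the free one: it now stands open, leaning back past upright at about 1.8 rad. The arm is clear, the loose parts were left untouched, and the job was handed in at about 8 s; no verdict came back.

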